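Push the full solder reel up into its parking place

TASK

On the repair bench stands a sloping three-lane rack for solder reels, and a full reel has been left at the bottom of one outer lane. Push it gently up its lane, over the spring catch, until the catch springs up behind it and keeps it parked at the top of that lane, as in the middle lane; roll it along the lane by pushing only, never pick it up. Leave the empty reel, the reel already parked and everything else on the bench where they are.

Things in the scene. Friction and masses are not known exactly. Their poses are not given: they have to be found in the camera images.
- reel_full: the reel to push: black plastic flanges 54 mm in diameter, 30 mm wide overall, wound almost to the rims (49 mm) with bright solder wire; 270 g. Stands on edge, axle across the lane, and rolls on its flanges. Origin at its centre (turns as it rolls). Starts at the bottom of the left or right lane against the low lip
- deck: the rack's three lanes, fixed: aluminium U-channels 190 mm long, 34 mm wide inside, walls 2 mm thick and 16 mm high. Origin on the middle lane's floor, halfway along. x up the slope (9 degrees, 0.157 rad) along the lanes, y across to the left, z square to the floor. Lanes centred at y = +62 (left), 0 and -62 mm (right). Fingertips over 17 mm above the floor clear the walls
- low_lip (a point): middle of the low lip of the middle lane, at floor level, at the bottom end of the lanes (deck x = -95 mm, outer face). Each lane has such a lip: 8 mm high, 3 mm thick. A reel resting against it has its centre at deck x = -73, z = 27 mm, and its rim overhangs the lip by 5 mm, so that it can be pushed from the downhill side
- end_stop (a point): middle of the end stop of the middle lane, at floor level, on its inner face (deck x = +92 mm) at the top of the lanes. Each lane has one: a plate 32 mm high. A reel pushed against it has its centre at deck x = +65 mm; let go there, it rolls back 7 mm and rests on the edge of the catch with its centre at x = +58 mm
- catch_left (a joint): spring catch in the left lane: steel leaf as wide as the lane, hinged on its floor at deck x = +7 mm, free edge 9.4 mm above the floor at x = +38 mm. 0 rad = up (blocks rolling back), 0.25 = flat. A reel pushed uphill with 1 to 3 N rolls over it and presses it down by its weight; it is up again once the reel's centre is past deck x = +58 mm
- catch_mid (a joint): the same catch in the middle lane, holding the parked reel
- catch_right (a joint): the same catch in the right lane
- reel_empty: empty reel: same black plastic flanges (54 mm diameter, 30 mm wide) on a bare 20 mm core, no wire; about 30 g. Origin at its centre. Rests at the bottom of the other outer lane. To be left alone.
- reel_parked: another full reel, the same as reel_full, already parked behind the catch of the middle lane. Origin at its centre. To be left alone.
- flux_jar: small jar of flux beside the rack on its left, 42 mm diameter, 36 mm high; origin under its centre
- screwdriver: small screwdriver lying beside the rack on its right, 160 mm long along its x; origin on the bench under its middle
- brush: brush lying beyond the rack, 170 mm long along its x; origin on the bench under its middle
- phone: phone lying flat, 148 x 71 x 8.5 mm; origin under its centre
- tweezers: steel tweezers lying on the bench, about 130 mm long along their x, 8 mm high; origin on the bench under their middle
- dispenser: white solvent dispenser, 66 mm diameter, 112 mm high; origin under its centre

How it is judged:
By the outcome, as a careful person would: the job done as asked, in the order asked, and still so for the second after the job is handed in, with the robot touching nothing.
It also fails if it takes over 42 s, if anything falls off the work surface, if the arm or the gripper's body presses on something with over 40 N, if the wrist force passes 120 N, or if a joint passes its speed limit or range.

ROBOT

A 6-joint arm with a two-finger parallel gripper is mounted at the origin on the work surface. World frame = base frame: x ahead of the robot, y to its left, z up, the work surface at z = 0. Lengths are in m, angles in rad, forces in N, time in s.
With the tool pointing down it reaches from about 0.3 to 0.825 m from the base axis. Payload 5.4 kg.
Tool frame: the origin (TCP) lies at the very end of the fingers, on their centre line; the grasp point (between the pads) lies behind it (env.grasp_offset is the x of the grasp point in the tool frame, in m); x points along the fingers, z is the direction in which the jaws open and shut, and the axes are right-handed (so a half turn about x gives the same grasp; the last joint's range is limited). The gripper opens to 92 mm and grips with 3 to 60 N. Pads are 20 mm wide; open, the fingers measure 128 mm over their backs; the gripper's body (75 mm by 189 mm) begins 69 mm behind the grasp point.
Start: joints at [-1.397, 0.158, 1.597, -0, 1.386, -0.21], TCP at [0.215, -0.533, 0.215] pointing down, gripper open.
Joint ranges: [-2.91, 2.91], [-0.94, 2.29], [0.18, 2.7], [-1.29, 4.43], [0.17, 2.64], [-3, 3]. Speed limits (rad/s): [2.57, 2.57, 3.14, 3.14, 3.14, 3.14].

INTERFACE

Orientations are given as a rotation vector (axis times angle).
In Python, from plant import env, cams, job gives the robot as it stands.
- The arm moves only by the shell command python3 -m crank 'ROWS' [FORCE]. ROWS is JSON, a list that holds one entry, the list of rows, each a list of 7 numbers: the shift along the tool's x, y, z in mm, then the turn, a rotation vector about the tool's x, y, z in degrees, then the opening, from -1 (shut) to 1 (fully open), so that 0 is half open. In form: [[[x, y, z, rx, ry, rz, hand], ...]]. A call has 1 to 12 rows; each row is the pose to reach, as a shift and turn from the pose measured when the call began, along the tool's axes at that moment; what a row does not reach only later rows make up. A row lasts 1/8 s, in which the tool goes at most 62.5 mm and 10.7 degrees, less where a joint would pass 70% of its speed; a pose out of reach is approached as far as the arm can. A call with a gripper value outside its range is refused whole. The fingers move at their own pace and stop on an object; FORCE is the grip in N (left out, the last holds). Time passes only in rows, so rows that repeat a pose let the fingers close. It gives the time, the measured TCP pose, the force and the opening at its end, in the units of the state.
- env.sense(): the state, without advancing time (a new reading comes with each control period).
- cams.grab_frame(name): name is "scene" or "top" or "wrist"; returns (picture, depth): 480x640x3 uint8, red, green, blue; 480x640 float32, m along the optical axis (not along the pixel's ray), 0 where there is no reading.
- cams.camera_params(name): a dict with "vfov" (degrees; the focal length in pixels is half the picture's height over the tangent of half this angle, whatever the lens; pixels are square), "cx", "cy" (the principal point, pixels), "cam_to_world" (4x4, takes a point from camera to world coordinates). Camera axes: x right, y down, z forward; pixel columns grow to the right and rows downward; lengths in m; the calibration is good to about 2 mm. A picture is of the moment at which its call begins: read the wrist's pose just before it. camera_params takes no time and is no camera call; for the wrist camera it gives the pose at the moment of the call.
- job.sign_off(): hands the job in, once; it reports no verdict.
The state is a dict: "clock": time; "q": joint angles; "dq": joint speeds; "joint_efforts": joint torques, N m; "eef_pos": TCP position; "ee_rot": TCP orientation; "force": force on the tool from outside, world axes, zero at the start; "wrist_torque": the same for the moment, N m; "gripper_width": finger opening in m.
Only numpy, scipy, OpenCV 4.12 (cv2) and the standard library are available. Lean on these libraries where they do the work, as an engineer would, in place of code of your own. Each camera call takes 0.05 s, during which the arm holds its last target. There are 200 camera calls.

## Working session

There is one attempt and no reset: what is moved stays moved. The work goes in short steps, Python scripts to look and compute and a shell command to move; the robot and the scene stay as the last step left them, time stands still between calls to the robot, and variables do not carry over. Pictures are saved under pics/ and viewed, on a budget of 10 in all, crops included, one or two more only if the job needs it, and the job is handed in when it is done.

```bash
mkdir -p pics; ls; python3 - <<'E'
from plant import env,cams,job
import cv2,numpy as np
np.set_printoptions(precision=4,suppress=True)
for n in("scene","top"):
    p,d=cams.grab_frame(n); cv2.imwrite(f"pics/{n}0.png",p[:,:,::-1]); np.savez(f"{n}0.npz",p=p,d=d)
    c=cams.camera_params(n); print(n,c)
s=env.sense();print(s,env.grasp_offset)
E
```

```text
pics
scene {'vfov': 45.915390040512655, 'cx': 323.3089091946956, 'cy': 236.7751995795802, 'cam_to_world': array([[-0.5166,  0.744 , -0.4237,  1.1581],
       [ 0.8561,  0.4404, -0.2704,  0.3349],
       [-0.0146, -0.5025, -0.8645,  1.2259],
       [ 0.    ,  0.    ,  0.    ,  1.    ]])}
top {'vfov': 55.01245338134629, 'cx': 310.7699557880051, 'cy': 237.34683677805236, 'cam_to_world': array([[ 0.0252, -0.9969,  0.0751,  0.5115],
       [-0.9996, -0.0257, -0.0063, -0.0188],
       [ 0.0082, -0.0749, -0.9972,  1.126 ],
       [ 0.    ,  0.    ,  0.    ,  1.    ]])}
{'clock': 0.1, 'q': array([-1.3971,  0.159 ,  1.598 , -0.    ,  1.3862, -0.2101]), 'dq': array([ 0.0011, -0.0014, -0.0015,  0.0006,  0.001 ,  0.0006]), 'joint_efforts': array([ -0.001 , -38.6506, -32.2958,   0.0703,   0.0339,  -0.    ]), 'eef_pos': array([ 0.2152, -0.5326,  0.2138]), 'ee_rot': array([ 0.9231,  1.3679, -0.9212]), 'force': array([-0.0614, -0.6881, -0.5056]), 'wrist_torque': array([-0.035 , -0.0493,  0.0172]), 'gripper_width': 0.09189235037830262} -0.0187
```

View pics/top0.png

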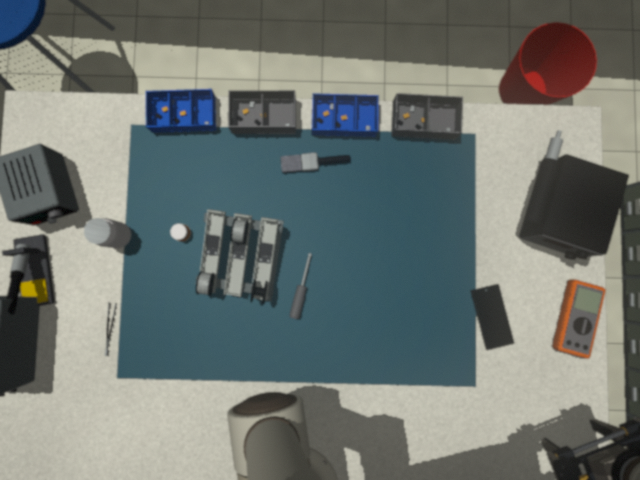

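View pics/scene0.png

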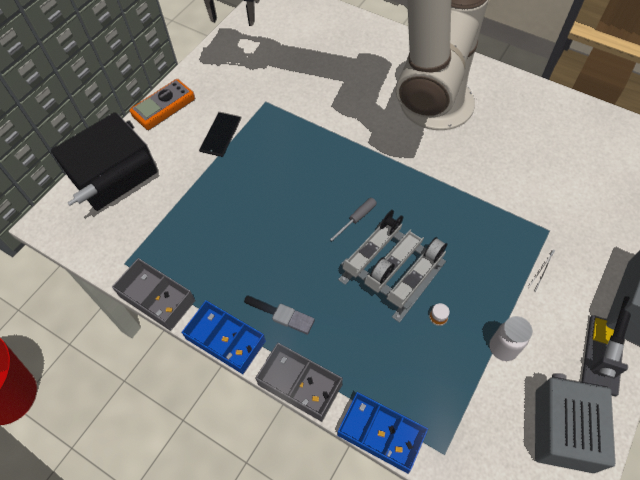

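The full reel (bright) is at the bottom of the left lane at top(207,283); the empty one is at (262,293) and the parked one at (240,230). The low end faces the robot. Next I'll get a coarse deck pose from depth.

```bash
cat > h.py <<'E'
import numpy as np,cv2
from plant import env,cams,job
from scipy.spatial.transform import Rotation as R
np.set_printoptions(precision=4,suppress=True)
def cloud(d,c):
    f=240/np.tan(np.radians(c["vfov"])/2); v,u=np.mgrid[:480,:640]
    P=np.stack([(u-c["cx"])/f*d,(v-c["cy"])/f*d,d,np.ones_like(d)],-1)@np.array(c["cam_to_world"]).T
    return P[...,:3]
E
python3 - <<'E'
from h import *
z=np.load("top0.npz"); W=cloud(z["d"],cams.camera_params("top"))
sub=W[195:315,190:295]; m=sub[...,2]>0.012
print("bench z",np.median(W[320:350,150:250,2]))
pts=sub[m]; r=cv2.minAreaRect((pts[:,:2]*1000).astype(np.float32)); print(r,cv2.boxPoints(r))
for n,(u,v) in dict(full=(207,283),parked=(240,230),empty=(262,293)).items():
    s=W[v-14:v+15,u-12:u+13].reshape(-1,3); t=s[s[:,2]>s[:,2].max()-.006]; print(n,s[:,2].max(),t.mean(0),len(t))
np.set_printoptions(linewidth=250)
print((W[200:312:4,192:292:4,2]*1000).round().astype(int))
E
```

```text
bench z 0.0003872007347054396
((536.4221801757812, 111.34439849853516), (264.9293212890625, 208.27670288085938), 78.1824722290039) [[407.3629   3.0144]
 [611.2251 -39.6397]
 [665.4814 219.6744]
 [461.6193 262.3285]]
full 1.1259865141107726 [ 0.5115 -0.0188  1.126 ] 2
parked 1.1259865141107726 [ 0.5115 -0.0188  1.126 ] 2
empty 1.1259865141107726 [ 0.5115 -0.0188  1.126 ] 4
[[   2    1    0    0   -1    0   -4    0   -2   -4    0    0    1    4    1    3    1    1   -2    1   -3   -2    1   -3    1]
 [  -3    0   -2    2    1   -1    1   -3    1    2    2    4    2    1    0    1    1    0    3    1    1    1   -1    3    0]
 [   1    3    0   -3   -2    3   -2   -2    0    2    2   -1   -2   -1    0 1126    3    2   -2    1    2   -1    6    0   -2]
 [  -2   -1   -1    2   72   62   94   93   74   -1    2   -1    1    0    1   -1   -3 1126    4    2    1    1    1    3   -1]
 [  -4    4    0   56   65   60   60   58   64   60   -1   59   63   93   94   -1   -3   -1    2   -2    2   -2   -2    1    4]
 [   4    1   -2   58   63   56   56   53   58   61   58   95   89   61   61   59   5
[... 2159 characters left out ...]
 34   33   90   68   70   86   42   36   -2   -1    0    3]
 [   0   78   74   81   81    1    0    1   48   33   33   36   46   -1   36   79   73   73   83   33   33   -1   -1    3    2]
 [   0    1    2   -2   -3   -2    1    4    3    2    3    3    0   -2   -3   68   32   34   67    8    1    2   -1    3   -3]
 [  -2    1    1   -2    0    0    0   -5   -2   -3    1    1   -2    2    6   51    2   -4   52    3    0   -1    2    2    0]
 [   5    3    0    0    3    1   -1   -3   -1   -1    0    0    2   -1   -1    4   -5    6    3   -1    4    0    0   -2    1]
 [   1    0   -4   -3   -1    2    0    0    0    4    2   -1    0    5   -1    0    5   -3    4    0    0    6 1126   -2    3]]
```

```bash
cat >> h.py <<'E'
def deckfit(P):
    "P Nx3 world points of rack. plane fit of lane floors, median-refit"
    Q=P[(P[:,2]>.025)&(P[:,2]<.068)]
    n=np.linalg.lstsq(np.c_[Q[:,:2],np.ones(len(Q))],Q[:,2],rcond=None)[0]
    for t in [.008,.005,.004,.003,.003]*3:
        r=Q[:,2]-np.c_[Q[:,:2],np.ones(len(Q))]@n; k=abs(r-(0 if t<.008 else -.003))<t
        n=np.linalg.lstsq(np.c_[Q[k][:,:2],np.ones(k.sum())],Q[k][:,2],rcond=None)[0]
    return n,k.sum()
E
python3 - <<'E'
from h import *
z=np.load("top0.npz"); W=cloud(z["d"],cams.camera_params("top"))
P=W[200:308,192:292].reshape(-1,3); P=P[(P[:,2]>.012)&(P[:,2]<.2)]
n,k=deckfit(P); print(n,k,"slope deg",np.degrees(np.arctan(np.hypot(n[0],n[1]))),"yaw",np.degrees(np.arctan2(n[1],n[0])))
h=(P[:,2]-np.c_[P[:,:2],np.ones(len(P))]@n)*np.cos(.157)
H=P[h>.036]
from scipy.cluster.hierarchy import fcluster,linkage
l=fcluster(linkage(H),.012,'distance')
for i in set(l):
    q=H[l==i]
    if len(q)>8: print(len(q),q.mean(0),(q.min(0)+q.max(0))/2,np.ptp(q,axis=0), h[h>.036][l==i].max())
E
```

```text
[ 0.1579 -0.0178 -0.0368] 2236 slope deg 9.030424182203332 yaw -6.428094997346045
298 [0.4789 0.214  0.0829] [0.4795 0.2147 0.0808] [0.0514 0.0345 0.0252] 0.05855130887708897
111 [0.4643 0.0923 0.0809] [0.4635 0.0918 0.081 ] [0.0491 0.0339 0.0223] 0.056331778690912694
295 [0.5986 0.137  0.1034] [0.5993 0.1373 0.1008] [0.0529 0.035  0.0248] 0.057152669860296705
```

```bash
cat >> h.py <<'E'
yaw=-.122; sl=.157
Rd=(R.from_euler('z',yaw)*R.from_euler('y',-sl)).as_matrix()
O=np.array([.482,.2143,.0628])-Rd@np.array([-.073,.062,.027])
def goal(tool_z_sign=None):
    T=R.from_rotvec(env.sense()["ee_rot"]).as_matrix()
    s=np.sign(T[:,2]@Rd[:,1]); z=s*Rd[:,1]; x=-Rd[:,2]; return np.c_[x,np.cross(z,x),z]
def to(p_deck_mm):
    s=env.sense(); T=R.from_rotvec(s["ee_rot"]).as_matrix()
    d=T.T@(O+Rd@(np.array(p_deck_mm)/1000)-s["eef_pos"])*1000
    return d.round(1), np.degrees(R.from_matrix(T.T@goal()).as_rotvec()).round(1)
def now():
    s=env.sense(); print("t",s["clock"],"tcp deck",Rd.T@(s["eef_pos"]-O)*1000,"F deck",Rd.T@s["force"],"w",s["gripper_width"])
E
python3 - <<'E'
from h import *
now(); print(O,to([-145,62,90]))
T=R.from_rotvec(env.sense()["ee_rot"]).as_matrix();print(T)
print("parked predicted",O+Rd@np.array([.058,0,.027]),"empty",O+Rd@np.array([-.073,-.062,.027]))
E
```

```text
t 0.1 tcp deck [-221.199  -711.8508  203.3009] F deck [-0.0565 -0.6905 -0.503 ] w 0.09189235037830262
[0.5502 0.1435 0.0475] (array([ 101.2,  456.2, -631.8]), array([28.9, -2.4,  8.8]))
[[-0.0003  0.9273  0.3744]
 [ 0.0016  0.3744 -0.9273]
 [-1.      0.0003 -0.0016]]
parked predicted [0.6029 0.137  0.0833] empty [0.4669 0.0912 0.0628]
```

```bash
python3 -m crank '[[[0,40,-55,3,0,1,-1],[0,80,-110,6,0,2,-1],[0,115,-160,9,-1,3,-1],[5,150,-210,12,-1,4,-1],[10,190,-265,15,-1,5,-1],[15,225,-310,18,-2,6,-1],[20,265,-365,21,-2,7,-1],[25,300,-415,24,-2,8,-1],[30,340,-470,27,-2,9,-1],[30,375,-520,29,-2,9,-1],[35,410,-570,29,-2,9,-1],[40,456,-632,29,-2,9,-1]]]'; python3 - <<'E'
from h import *
now(); print(to([-145,62,80]))
E
```

```text
clock: 1.6
eef_pos: [0.3935, 0.1965, 0.1768]
ee_rot: [1.367, 1.028, -1.178]
force: [1.4, -0.5, 1.0]
gripper_width: 0.0002
t 1.6 tcp deck [-139.7575   33.5457  153.0304] F deck [ 1.5421 -0.2922  0.7244] w 0.0001971403911850914
(array([ 73.2,  -5.5, -27.9]), array([-0. , -0.4, -0.2]))
```

Now settle above the approach point and take a closer wrist view.

```bash
python3 -m crank '[[[15,-5,-14,0,0,0,-1],[30,-5,-28,0,0,0,-1],[30,-5,-28,0,0,0,-1]]]'; python3 - <<'E'
from h import *
now(); c=cams.camera_params("wrist"); p,d=cams.grab_frame("wrist"); cv2.imwrite("pics/w1.png",p[:,:,::-1]); np.savez("w1.npz",p=p,d=d)
W=cloud(d,c); D=(W-O)@Rd*1000; ok=(d>0.02)
np.set_printoptions(linewidth=250); 
for r in (40,120,200,280,360,440): print(r,[tuple(D[r,cc].round().astype(int)) if ok[r,cc] else None for cc in range(40,640,80)])
E
```

```text
clock: 1.98
eef_pos: [0.3954, 0.2247, 0.1451]
ee_rot: [1.363, 1.031, -1.18]
force: [0.3, -0.1, 0.3]
gripper_width: 0.0006
t 1.975 tcp deck [-146.2785   61.8269  121.8868] F deck [ 0.3811 -0.0698  0.2007] w 0.0006113166799371012
40 [(np.int64(3), np.int64(273), np.int64(-7)), (np.int64(14), np.int64(234), np.int64(-49)), (np.int64(13), np.int64(163), np.int64(-43)), (np.int64(14), np.int64(96), np.int64(-48)), (np.int64(14), np.int64(28), np.int64(-49)), (np.int64(15), np.int64(-41), np.int64(-50)), (np.int64(-1), np.int64(-79), np.int64(10)), (np.int64(10), np.int64(-165), np.int64(-33))]
120 [(np.int64(-52), np.int64(309), np.int64(-40)), (np.int64(-52), np.int64(237), np.int64(-38)), (np.int64(-51), np.int64(167), np.int64(-37)), (np.int64(-51), np.int64(97), np.int64(-38)), (np.int64(-51), np.int64(27), np.int64(-38)), (np.int64(-51), np.int64(-43), np.int64(-39)), (np.int64(-56), np.int64(-75), np.int64(34)), (np.int64(-51), np.int64(-182), np.int64(-39))]
200 [(np.int64(-121), np.int64(314), np.int64(-29)), (np.int64(-120), np.int64(241), np.int64(-28)), (np.int64(-120), np.int6
[... 714 characters left out ...]
4(-120), np.int64(105), np.int64(222)), (np.int64(-114), np.int64(84), np.int64(232)), (np.int64(-114), np.int64(69), np.int64(231)), (np.int64(-115), np.int64(53), np.int64(229)), (np.int64(-115), np.int64(37), np.int64(230)), (np.int64(-120), np.int64(17), np.int64(222)), (np.int64(-120), np.int64(-1), np.int64(222))]
440 [(np.int64(-348), np.int64(331), np.int64(7)), (np.int64(-346), np.int64(253), np.int64(8)), (np.int64(-131), np.int64(85), np.int64(234)), (np.int64(-130), np.int64(69), np.int64(234)), (np.int64(-129), np.int64(53), np.int64(235)), (np.int64(-129), np.int64(38), np.int64(235)), (np.int64(-344), np.int64(-130), np.int64(8)), (np.int64(-345), np.int64(-207), np.int64(6))]
```

View pics/w1.png

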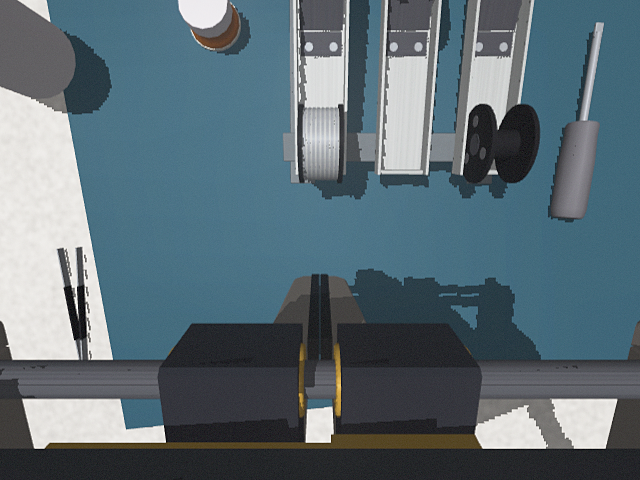

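The wrist view shows the full reel centred at (322,145), in line with the fingers (320,275), with the lip at about (322,180). I'll measure the reel and lane in the deck frame from this view.

```bash
python3 - <<'E'
from h import *
z=np.load("w1.npz");c=cams.camera_params("wrist");W=cloud(z["d"],c);D=(W-O)@Rd*1000
A=D[95:195,285:365].reshape(-1,3); h=A[A[:,2]>36]; k=A[A[:,2]>20]
print("reel cap x,y,z ranges",np.percentile(h,[1,50,99],axis=0), "k",np.percentile(k,[1,99],axis=0))
# circle fit in x,z
q=k[np.abs(k[:,1]-np.median(k[:,1]))<10]; s=np.linalg.lstsq(np.c_[2*q[:,[0,2]],np.ones(len(q))],(q[:,[0,2]]**2).sum(1),rcond=None)[0]
print("circle",s[:2],np.sqrt(s[2]+s[:2]@s[:2]))
for u in(320,405): print("floor",np.median(D[60:95,u-12:u+12].reshape(-1,3),axis=0))
for r in (62,75,90):
    row=D[r]; w=row[(row[:,2]>10)&(row[:,2]<22)]; print(r,w[:,1].round().astype(int))
now(); print(to([-125,62,22]))
E
```

```text
reel cap x,y,z ranges [[-94.9798  46.5645  37.1593]
 [-71.3243  61.3219  51.1782]
 [-48.3158  75.949  293.2313]] k [[-96.0677  46.5643  32.9393]
 [-47.2581  75.95   191.6949]]
circle [-70.9237 166.9551] 119.11682730988392
floor [-22.3843  61.6214   1.9553]
floor [-22.3444  -1.4945   1.952 ]
62 [285 284 285 284 284 284 283 284 282 283 282 282 283 282 282 281 281  80
  79  78  78  44  43  43  18  18  18  17  16 -18 -18 -18 -18 -19 -20 -44
 -44 -44 -44 -44 -45 -45 -80 -80 -79 -80 -80 -81 -82]
75 [294 294 292  80  79  79  78  44  43  43  18  18  17  16 -18 -18 -18 -18
 -19 -20 -44 -44 -44 -43 -44 -45 -45 -80 -79 -80 -80 -79 -80 -81]
90 [ 79  79  78  44  44  43  42  18  18  17  17 -18 -18 -18 -19 -19 -20 -43
 -44 -44 -44 -44 -45 -46 -80 -80 -80 -81 -80 -80 -81 -82]
t 2.025 tcp deck [-145.4316   61.4812  122.7172] F deck [ 0.4759 -0.4952  0.5194] w 0.00041714173373539807
(array([100.7,  20.3,   0.1]), array([ 0. , -0.4, -0. ]))
```

```bash
python3 -m crank '[[[25,0,0,0,0,0,-1],[50,5,0,0,0,0,-1],[75,10,0,0,0,0,-1],[92,14,0,0,0,0,-1],[100,17,0,0,0,0,-1],[100,20,0,0,0,0,-1],[100,20,0,0,0,0,-1]]]'; python3 - <<'E'
from h import *
now(); print(to([-112,61.5,22]),to([40,61.5,22]))
E
```

```text
clock: 2.9
eef_pos: [0.4323, 0.2207, 0.0515]
ee_rot: [1.366, 1.028, -1.178]
force: [-0.2, -0.1, 0.4]
gripper_width: 0.0005
t 2.9 tcp deck [-124.2668   62.258    23.6955] F deck [-0.0863 -0.1563  0.4098] w 0.0005031858430697497
(array([ 1.7, 12.3,  0.8]), array([-0. , -0.4, -0.2])) (array([  2.1, 164.3,   0.7]), array([-0. , -0.4, -0.2]))
```

```bash
python3 -m crank '[[[1,3,0,0,0,0,-1],[1,6,0,0,0,0,-1],[1,9,0,0,0,0,-1],[1,11,0,0,0,0,-1],[1,13,0,0,0,0,-1],[1,15,0,0,0,0,-1],[1,17,0,0,0,0,-1],[1,19,0,0,0,0,-1],[1,22,0,0,0,0,-1],[1,25,0,0,0,0,-1],[1,28,0,0,0,0,-1],[1,31,0,0,0,0,-1]]]'; python3 - <<'E'
from h import *
now(); print(to([40,61.5,22]))
c=cams.camera_params("wrist"); p,d=cams.grab_frame("wrist"); cv2.imwrite("pics/w2.png",p[:,:,::-1])
E
```

```text
clock: 4.4
eef_pos: [0.4631, 0.2169, 0.0555]
ee_rot: [1.366, 1.028, -1.178]
force: [-2.1, 0.5, 0.5]
gripper_width: 0.0006
t 4.4 tcp deck [-92.9982  62.2547  22.7992] F deck [-2.0544  0.2431  0.8051] w 0.0005762304378565077
(array([  1.2, 133. ,   0.7]), array([-0. , -0.4, -0.2]))
```

View pics/w2.png

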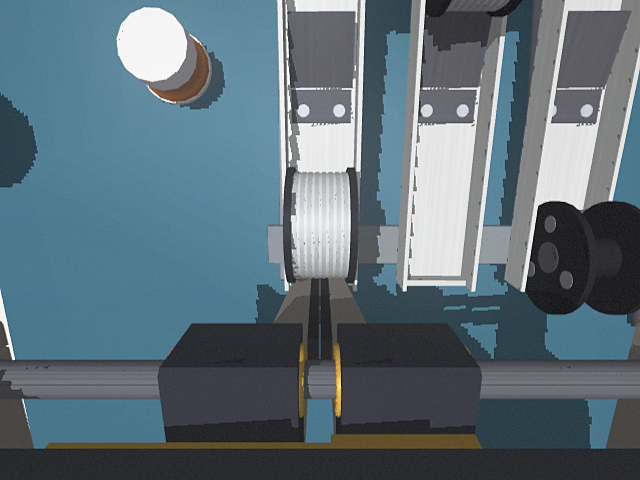

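The fingers are on the reel (about 2 N), and it has left the lip, rolling straight. I'll carry on.

```bash
python3 -m crank '[[[0,4,0,0,0,0,-1],[0,8,0,0,0,0,-1],[0,12,0,0,0,0,-1],[0,16,0,0,0,0,-1],[0,20,0,0,0,0,-1],[0,24,0,0,0,0,-1],[0,28,0,0,0,0,-1],[0,32,0,0,0,0,-1],[0,36,0,0,0,0,-1],[0,40,0,0,0,0,-1],[0,44,0,0,0,0,-1],[0,48,0,0,0,0,-1]]]'; python3 -c "
from h import *
now()"
python3 -m crank '[[[0,3,0,0,0,0,-1],[0,6,0,0,0,0,-1],[0,9,0,0,0,0,-1],[0,12,0,0,0,0,-1],[0,15,0,0,0,0,-1],[0,18,0,0,0,0,-1],[0,21,0,0,0,0,-1],[0,24,0,0,0,0,-1],[0,27,0,0,0,0,-1],[0,30,0,0,0,0,-1],[0,33,0,0,0,0,-1],[0,36,0,0,0,0,-1]]]'; python3 - <<'E'
from h import *
now(); print(to([28,61.5,22]))
c=cams.camera_params("wrist"); p,d=cams.grab_frame("wrist"); cv2.imwrite("pics/w3.png",p[:,:,::-1])
E
```

```text
clock: 5.95
eef_pos: [0.5108, 0.211, 0.0634]
ee_rot: [1.367, 1.027, -1.177]
force: [-1.2, -0.2, -0.2]
gripper_width: 0.0001
t 5.95 tcp deck [-44.2299  62.2786  23.0677] F deck [-1.1607 -0.2998 -0.0491] w 0.0001491785864973744
clock: 7.45
eef_pos: [0.5464, 0.2067, 0.0692]
ee_rot: [1.367, 1.027, -1.177]
force: [-1.7, 0.7, 0.4]
gripper_width: 0.0005
t 7.45 tcp deck [-7.9884 62.2472 23.1957] F deck [-1.69    0.5288  0.6464] w 0.0005001541254690429
(array([ 1.3, 36. ,  0.7]), array([-0. , -0.4, -0.2]))
```

View pics/w3.png

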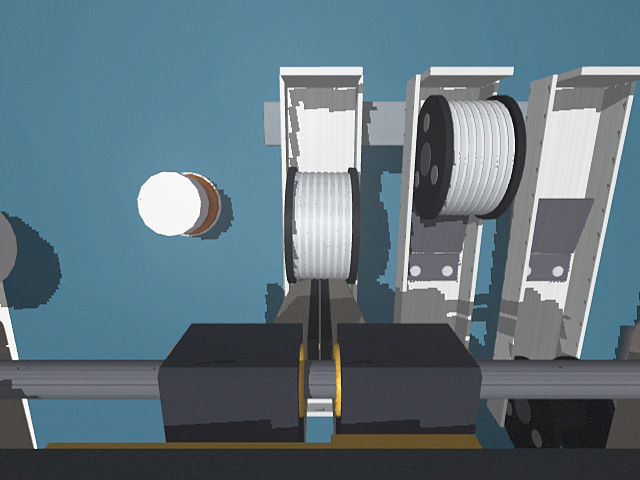

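The reel is on the catch with its centre at about x = +29, still straight, and the parked reel hasn't moved. I'll go on to just short of the end stop.

```bash
python3 -m crank '[[[0,3,0,0,0,0,-1],[0,6,0,0,0,0,-1],[0,9,0,0,0,0,-1],[0,12,0,0,0,0,-1],[0,15,0,0,0,0,-1],[0,18,0,0,0,0,-1],[0,21,0,0,0,0,-1],[0,24,0,0,0,0,-1],[0,27,0,0,0,0,-1],[0,29,0,0,0,0,-1],[0,31,0,0,0,0,-1],[0,32,0,0,0,0,-1]]]'; python3 - <<'E'
from h import *
now(); print(to([28,61.5,22]))
c=cams.camera_params("wrist"); p,d=cams.grab_frame("wrist"); cv2.imwrite("pics/w4.png",p[:,:,::-1])
E
```

```text
clock: 9.0
eef_pos: [0.578, 0.2029, 0.0745]
ee_rot: [1.367, 1.027, -1.177]
force: [-1.5, 0.4, 0.3]
gripper_width: 0.0004
t 9.0 tcp deck [24.3393 62.3464 23.4153] F deck [-1.5147  0.2163  0.5212] w 0.00037296155560739976
(array([1.4, 3.7, 0.9]), array([-0. , -0.4, -0.2]))
```

View pics/w4.png

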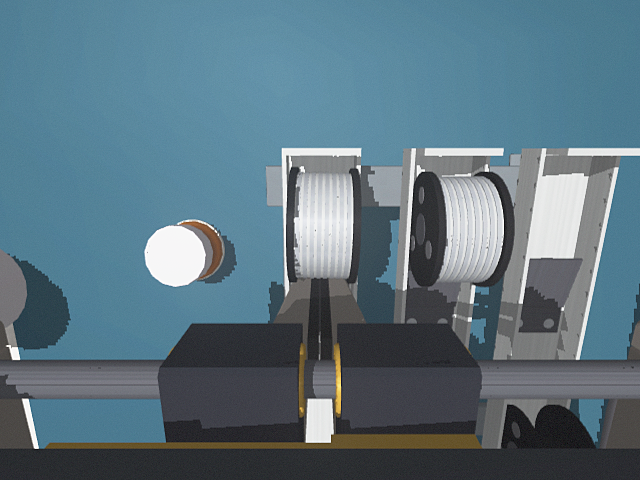

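```bash
python3 -m crank '[[[0,1,0,0,0,0,-1],[0,2,0,0,0,0,-1],[0,3,0,0,0,0,-1],[0,3,0,0,0,0,-1]]]'; python3 -m crank '[[[0,0.5,0,0,0,0,-1],[0,1,0,0,0,0,-1],[0,1.5,0,0,0,0,-1],[0,1.5,0,0,0,0,-1]]]'; python3 -c "
from h import *
now()"
```

```text
clock: 9.55
eef_pos: [0.5812, 0.2025, 0.0751]
ee_rot: [1.367, 1.027, -1.177]
force: [-0.5, 0.8, 1.2]
gripper_width: 0.0008
clock: 10.05
eef_pos: [0.5827, 0.2023, 0.0753]
ee_rot: [1.368, 1.027, -1.177]
force: [-2.2, 0.4, 0.5]
gripper_width: 0.0001
t 10.05 tcp deck [29.1445 62.319  23.4992] F deck [-2.1048  0.1108  0.8852] w 8.597680472544587e-05
```

The reel is at about x = 65, near the stop. I'll back off slowly so it settles on the catch, then look.

```bash
python3 -m crank '[[[0,-1,0,0,0,0,-1],[0,-2,0,0,0,0,-1],[0,-3,0,0,0,0,-1],[0,-4,0,0,0,0,-1],[0,-5,0,0,0,0,-1],[0,-6,0,0,0,0,-1],[0,-7,0,0,0,0,-1],[0,-8,0,0,0,0,-1],[0,-9,0,0,0,0,-1],[0,-10,0,0,0,0,-1],[0,-12,0,0,0,0,-1],[0,-14,0,0,0,0,-1]]]'; python3 - <<'E'
from h import *
now()
c=cams.camera_params("wrist"); p,d=cams.grab_frame("wrist"); cv2.imwrite("pics/w5.png",p[:,:,::-1])
E
```

```text
clock: 11.55
eef_pos: [0.5688, 0.204, 0.073]
ee_rot: [1.367, 1.027, -1.177]
force: [-0.4, -0.6, 0.3]
gripper_width: 0.0009
t 11.55 tcp deck [14.954  62.3298 23.4279] F deck [-0.3106 -0.6243  0.4023] w 0.000852974141417518
```

View pics/w5.png

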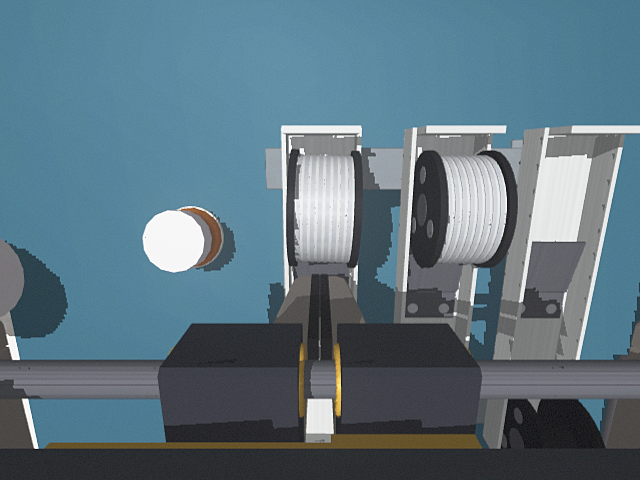

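The reel (rows 148–268) now lines up with the parked one and no longer follows the fingers (force about 0). I'll lift away and check.

```bash
python3 -m crank '[[[0,-6,0,0,0,0,-1],[-5,-14,0,0,0,0,-1],[-20,-25,0,0,0,0,-1],[-45,-40,0,0,0,0,-1],[-75,-60,0,0,0,0,-1],[-105,-85,0,0,0,0,-1],[-130,-115,0,0,0,0,-1],[-150,-150,0,0,0,0,-1],[-150,-180,0,0,0,0,-1],[-150,-180,0,0,0,0,-1],[-150,-180,0,0,0,0,-1]]]'; python3 - <<'E'
from h import *
now()
for n in("wrist","top"):
    c=cams.camera_params(n); p,d=cams.grab_frame(n); cv2.imwrite(f"pics/{n}6.png",p[:,:,::-1])
    D=(cloud(d,c)-O)@Rd*1000; D=D[(d>.02)]
    for nm,x,y in(("full",58,62),("parked",58,0),("empty",-73,-62)):
        q=D[(abs(D[:,0]-x)<34)&(abs(D[:,1]-y)<24)&(D[:,2]>36)&(D[:,2]<65)]
        print(n,nm,len(q), (np.percentile(q,[2,98],axis=0).mean(0) if len(q) else None))
E
```

```text
clock: 12.98
eef_pos: [0.3688, 0.2275, 0.1924]
ee_rot: [1.368, 1.027, -1.176]
force: [1.2, 0.6, -0.3]
gripper_width: 0.0003
t 12.975 tcp deck [-165.3388   61.3577  172.8719] F deck [ 1.0438  0.7504 -0.4904] w 0.0003273492606213356
wrist full 0 None
wrist parked 0 None
wrist empty 1779 [-72.5374 -62.2106  45.7276]
top full 306 [56.3616 60.3716 45.5156]
top parked 293 [56.2636 -0.134  46.1304]
top empty 113 [-74.4332 -62.0389  46.1358]
```

View pics/wrist6.png

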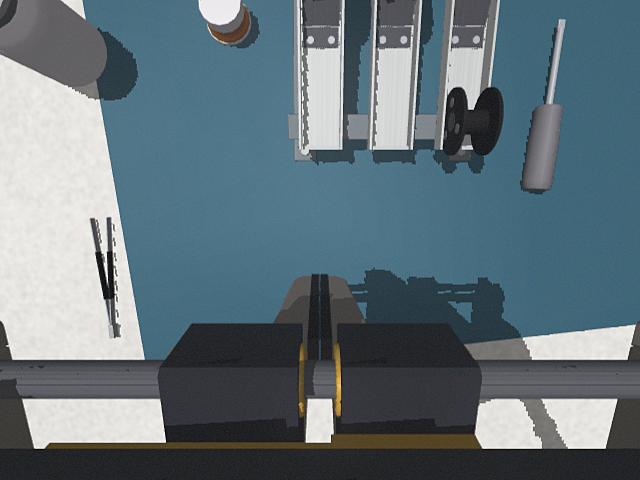

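View pics/top6.png

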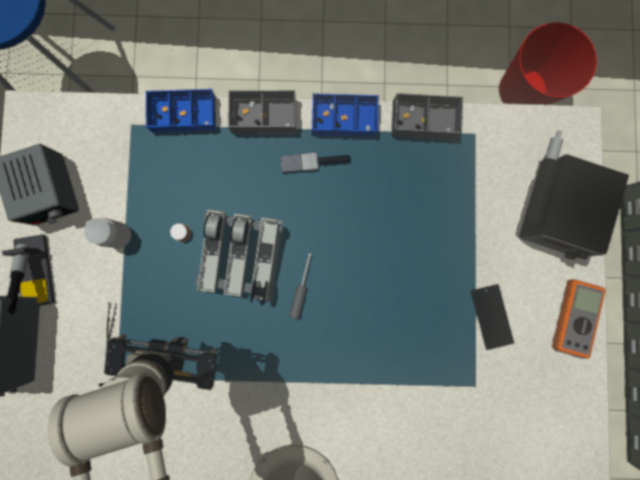

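The full reel is parked level with the middle one (deck x 56.4 against 56.3), and nothing else has moved. The arm is clear, so I'm handing in.

```bash
python3 -c "
from plant import job; print(job.sign_off())"
```

```text
the job is handed in; nothing more can be done
None
```

The full reel is parked behind the spring catch at the top of the left lane. I rolled it there with the closed fingers only, at about 1–2 N in the readings taken between moves. Then I backed off slowly until it settled on the catch, lifted the arm clear and handed in, at about 13 s on the clock.

- **Reel position:** the last top view puts its centre at deck x ≈ 56.4 mm. The middle-lane reel reads 56.3 mm, measured the same way. Both are about 2 mm short of the nominal 58 mm, within the calibration error.
- **Catch:** I did not see the leaf itself spring up. I infer it from the reel staying put once the fingers left it.
- **Everything else:** the empty reel and the reel already parked measured in place. The other items looked unmoved in the pictures; I did not measure them.
- **Sideways reading:** the full reel read y ≈ 60.4 mm against a lane centre of 62 mm. It has only about 2 mm of play each side in the lane.

No check failed. The last wrist view did not reach the top of the lanes, so the final reel check rests on the top camera alone.

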